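# Push a label roll through the dust hutch's swing flap

### The arm

A 7-joint arm with a two-finger parallel gripper is mounted at the origin on a cart in front of the work surface, level with it; the furniture and walls round the work are solid. World frame = base frame: x ahead of the robot, y to its left, z up, the work surface at z = 0. Lengths are in m, angles in rad, forces in N, time in s.
With the tool pointing down it reaches from about 0.4 to 0.9 m from the base axis. Payload 5.6 kg.
Tool frame: the origin (TCP) lies between the finger pads; the fingertips stand 14 mm ahead of it and the grasp point (between the pads) lies 5 mm behind it (arm.tcp_to_tips is the z of the fingertips in the tool frame, in m); z points along the fingers, y is the line along which they close (so a half turn about z gives the same grasp; the last joint's range is limited). The gripper opens to 92 mm and grips with 3 to 60 N. Pads are 20 mm wide; open, the fingers measure 128 mm over their backs; the gripper's body (75 mm by 189 mm) begins 69 mm behind the grasp point.
Start: joints at [1.276, 0.468, -0.012, 1.603, 0.006, 1.071, -0.056], TCP at [0.162, -0.63, 0.229] pointing down, gripper open.
Joint ranges: [-2.53, 2.53], [-0.31, 2.02], [-1.57, 1.55], [0.28, 2.44], [-1.29, 4.43], [0.15, 1.84], [-2.92, 2.92]. Speed limits (rad/s): [2.57, 2.57, 3.14, 3.14, 3.14, 3.14, 3.14].

### API

Orientations are given as a 3x3 rotation matrix whose columns are the frame's x, y, z axes.
In Python, from cell import arm, vision, sensors gives the robot as it stands (arm), with the cameras (vision) and the readings (sensors).
- The arm moves only by the tool nudge_tcp, called after "Request:" as name(argument=value, ...), one argument or row to a line, values as JSON. Schema: {"type":"object","properties":{"offsets":{"type":"string"},"finger_gap":{"type":"number"},"only":{"type":"string"},"quiet":{"type":"boolean"},"lines":{"type":"string"}},"required":["offsets"],"additionalProperties":false}. offsets is a string of 1 to 12 rows, one to a line, with the numbers parted by spaces; each row has 4 numbers: dx, dy, dz in m, then a turn about the tool's z in rad; each row shifts and turns the commanded pose from where the row before left it, along the tool's axes as they then stand; what a row does not reach is not made up. A row lasts 1/12 s, in which the tool goes at most 0.0417 m and 0.125 rad, less where a joint would pass 70% of its speed; a pose out of reach is approached as far as the arm can. finger_gap is the finger opening in m, set as the call begins (left out keeps the last). The fingers move at their own pace and stop on an object; the grip force is fixed at half the most. Time passes only in rows, so rows that do not move let the fingers close. The tool returns the time, the measured TCP pose, the force, the opening and the grip force at its end. only (a regular expression) keeps the lines of the reply that match it, lines (a string "A,B") keeps lines A to B, and quiet returns only ok. Input that does not fit is refused with a message, and nothing moves.
- sensors.get_state(): the state, without advancing time (a new reading comes with each control period).
- vision.capture(name): name is "scene" or "top" or "wrist"; returns the picture (384x512x3 uint8, blue, green, red); there is no depth.
- vision.camera_params(name): a dict with "intrinsics" (3x3 intrinsics, pixels), "cam_to_world" (4x4, takes a point from camera to world coordinates). Camera axes: x right, y down, z forward; pixel columns grow to the right and rows downward; lengths in m; the calibration is good to about 2 mm. The wrist camera is an equidistant fisheye: a pixel r from the principal point sees the ray r / f radians off the axis. A picture is of the moment at which its call begins: read the wrist's pose just before it. camera_params takes no time and is no camera call; for the wrist camera it gives the pose at the moment of the call.
- arm.job_done(): hands the job in; it is judged then, once.
The state is a dict: "time_s": time; "q": joint angles; "qvel": joint speeds; "tau": joint torques, N m; "tcp_pos": TCP position; "ee_rot": TCP orientation; "ft_force": force on the tool from outside, world axes, zero at the start; "moment": the same for the moment, N m; "gripper_width": finger opening in m; "grip_force": force on a finger pad.
Only numpy, scipy, OpenCV 4.12 (cv2) and the standard library are available. Lean on these libraries where they do the work, as an engineer would, in place of code of your own. Each camera call takes 0.05 s, during which the arm holds its last target. There are 200 camera calls.

### The job

Put the roll of labels away in the dust hutch: take the wooden pusher by its upright handle and, with its forked nose, push the roll along the table through the swing flap, far enough that the flap falls fully shut behind it. Draw the pusher out again and leave it standing on the table in front of the hutch, clear of the closed flap. Keep the roll flat on the table and leave the tape roll, the tub and the spanner alone.

Things in the scene. Friction and masses are not known exactly. Their poses are not given: they have to be found in the camera images.
- hutch: Low grey box with clear roof, no floor, fixed; 238 long, 166 wide, 105 high. Origin: on the table, middle of the doorway, in its front plane; +x leads into the hutch (roughly to -y), z up. Doorway and inside 150 wide, 86 clear below the lintel; back wall's inner face at x = 230. Low cheeks (35 high) flare from the door's sides to 40 in front, about 200 apart at their tips.
- flap (a joint): Metal swing flap in the doorway, rad: 0 = shut, grows as it swings into the hutch (to 1.5), never outward. Weak spring, closing moment 0.01 to 0.05 N m. Hinge at hutch x = 8, z = 82. It rests on anything in its sweep: to let it shut, the label roll's centre must lie at least 135 beyond the hutch's origin (180 = roll against the back wall).
- flap_edge (a point): Middle of the flap's lower edge: 78 from the hinge, 4 above the table when shut. The flap is 142 wide.
- label_roll: White roll of labels lying flat, a cylinder 100 in diameter and 60 high with a brown core hole, 0.18 to 0.35 kg; at the start its centre is 115 to 170 in front of the doorway and up to 35 off the doorway's centre line. Origin: centre of its underside; z is the roll's axis.
- pusher: Wooden push block, 0.18 kg: flat block 70 wide, 30 high, with an upright handle 24 (along x) by 28 (along y) rising to z = 128. Origin: on the underside below the handle's axis; x to the forked nose. Block from x = -31 to 122; two prongs, 12 wide, centred at y = +-29, end at x = 135. A label roll seated in the fork is centred at x = 180. The flap slides over the flat top both ways.
- pusher_nose (a point): Front end of the pusher: 135 ahead of its origin, midway between the prong tips, 15 above its underside.
- tape_roll: Bystander: brown roll of packing tape lying flat, 110 in diameter, 48 high. Origin: centre of its underside.
- cap_tub: Bystander: white open tub of crown caps, 116 in diameter, 68 high. Origin: centre of its underside.
- spanner: Bystander: flat steel spanner, 168 x 111 x 9 as it lies. Origin: centre of its underside.

How it is judged:
On the way:
1. the pusher drives the roll through the doorway, the roll lifting the flap (value of joint flap above 0.5 rad and x of label_roll in the frame of hutch above 0 m and contact force between pusher and label_roll above 0.05 N), for 0.05 s.
At the end, for the whole second after the job is handed in: The label roll lies flat and still inside the hutch (its centre 125 to 190 mm beyond the doorway), the flap is shut (under 0.06 rad), and the pusher stands upright and still on the table with its nose outside, in front of the doorway (x of label_roll in the frame of hutch between 0.125 and 0.19 m and y of label_roll in the frame of hutch between -0.04 and 0.04 m and value of joint flap below 0.06 rad and angle between each of label_roll, pusher's own z axis and vertical below 0.1 rad and linear speed of each of label_roll, pusher below 0.02 m/s and x of pusher_nose in the frame of hutch below -0.005 m and height (world z) of pusher below 0.008 m); the robot touches nothing.
It fails at once if the label roll is lifted off the table or tipped (height (world z) of label_roll above 0.03 m or angle between label_roll's own z axis and vertical above 0.4 rad).
It fails at once if a bystander (tape roll, tub, spanner) is displaced by more than 30 mm (distance of any of tape_roll, cap_tub, spanner from where it was at the start of the episode above 0.03 m).
It also fails if it takes over 48 s, if anything falls off the work surface, if the arm or the gripper's body presses on something with over 40 N, if the wrist force passes 120 N, or if a joint passes its speed limit or range.

## Working session

There is one attempt and no reset: what is moved stays moved. The work goes in short steps, Python scripts to look and compute and a tool call to move; the robot and the scene stay as the last step left them, time stands still between calls to the robot, and variables do not carry over. Pictures are saved under pics/ and viewed, at most 10 in all, crops included, and the job is handed in when it is done.

```bash
ls; mkdir -p pics
```

Run:
```python
from cell import arm, vision, sensors
import cv2,numpy as np
for n in("scene","top"):
    cv2.imwrite(f"pics/{n}0.png",vision.capture(n)); p=vision.camera_params(n); print(n,np.round(p["intrinsics"],1).tolist(),np.round(p["cam_to_world"],3).tolist())
s=sensors.get_state(); print(s["time_s"],s["tcp_pos"],np.round(s["ee_rot"],3),s["gripper_width"])
```

```text
cell.py
pics
scene [[491.3, 0.0, 253.7], [0.0, 491.3, 184.2], [0.0, 0.0, 1.0]] [[0.506, -0.65, 0.567, -0.545], [-0.863, -0.394, 0.317, -0.68], [0.017, -0.65, -0.76, 1.587], [0.0, 0.0, 0.0, 1.0]]
top [[480.2, 0.0, 256.7], [0.0, 480.2, 202.8], [0.0, 0.0, 1.0]] [[-0.004, -0.994, 0.105, 0.391], [-1.0, 0.004, 0.001, -0.031], [-0.002, -0.105, -0.994, 1.613], [0.0, 0.0, 0.0, 1.0]]
0.1 [ 0.16175857 -0.62902075  0.2277356 ] [[ 0.968  0.249 -0.001]
 [ 0.249 -0.968  0.002]
 [-0.    -0.002 -1.   ]] 0.09183965080451881
```

View pics/scene0.png

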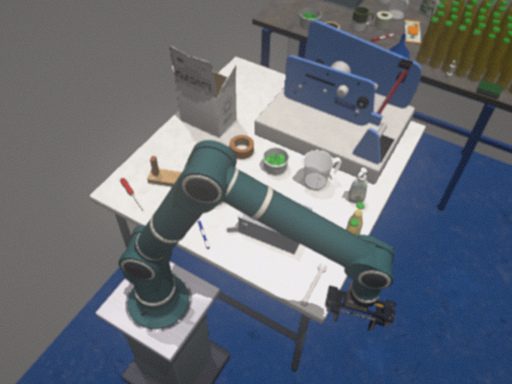

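View pics/top0.png

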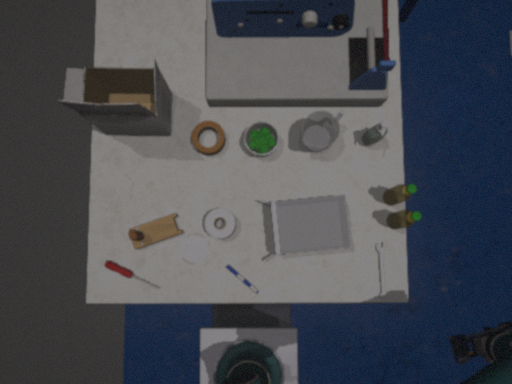

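The top view shows the pusher at (155,232), its handle top at (137,236) and its nose pointing right. The roll is at (219,223) and the hutch doorway at about column 270. The arm hides the roll in the scene view.

Create h.py:
```python
import cv2,numpy as np
from cell import arm, vision, sensors
def ray(n,u,v,p=None):
    p=p or vision.camera_params(n);K=np.array(p["intrinsics"]);T=np.array(p["cam_to_world"])
    x=(u-K[0,2])/K[0,0];y=(v-K[1,2])/K[1,1]
    if n=="wrist":
        r=np.hypot(x,y);d=np.array([np.sin(r)*x/r,np.sin(r)*y/r,np.cos(r)]) if r>0 else np.array([0,0,1.])
    else: d=np.array([x,y,1.])
    d=T[:3,:3]@d; return T[:3,3],d/np.linalg.norm(d)
def atz(n,u,v,z,p=None):
    o,d=ray(n,u,v,p); return o+d*(z-o[2])/d[2]
def tri(r1,r2):
    (a,d),(b,e)=r1,r2
    s=np.linalg.lstsq(np.c_[d,-e],b-a,rcond=None)[0]; P=a+s[0]*d;Q=b+s[1]*e
    return (P+Q)/2,np.linalg.norm(P-Q)
```

Run:
```python
from h import *
i=cv2.imread("pics/top0.png")[190:280,90:370]
cv2.imwrite("pics/top0c.png",cv2.resize(i,None,fx=2.85,fy=2.85,interpolation=cv2.INTER_CUBIC))
for n,u,v,z in [("handle",137,236,.128),("roll",219,223,.06),("doorL",270,203,.1),("doorR",270,253,.1)]: print(n,atz("top",u,v,z).round(3))
print(tri(ray("top",137,236),ray("scene",154,158)))
```

```text
handle [0.447 0.342 0.128]
roll [0.49  0.094 0.06 ]
doorL [ 0.55  -0.071  0.1  ]
doorR [ 0.393 -0.069  0.1  ]
(array([0.44617091, 0.33878553, 0.13991284]), np.float64(0.00046713066625031263))
```

View pics/top0c.png

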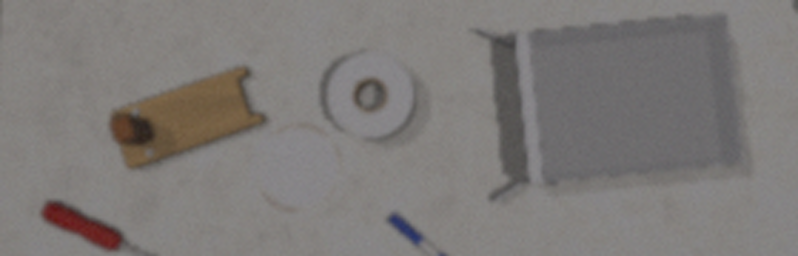

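The enlarged top view shows the roof front edge from (517,33) to (530,183) and its rear from (725,15) to (742,163). The prong tips are at (247,70) and (266,120), and the roll's top is centred at (371,94).

Run:
```python
from h import *
g=lambda u,v,z: atz("top",90+u/2.85,190+v/2.85,z)[:2]
F=[g(517,33,.105),g(530,183,.105)];B=[g(725,15,.105),g(742,163,.105)]
print("hutch",np.round(F,3),np.round(B,3))
m=(F[0]+F[1])/2;b=(B[0]+B[1])/2;d=b-m;L=np.linalg.norm(d);d/=L
print("len",L,"wid",np.linalg.norm(F[0]-F[1]),"mid",m,"yaw",np.degrees(np.arctan2(d[1],d[0])), "from front edge",np.degrees(np.arctan2(*(F[0]-F[1])[::-1]))-90)
r=g(371,94,.06);n=np.array([-d[1],d[0]]);print("roll",r,"in hutch",(r-m)@d,(r-m)@n)
P=[g(247,70,.03),g(266,120,.03)];pn=(P[0]+P[1])/2;h=g(128,126,.128);e=pn-h
print("prongs",np.round(P,3),np.linalg.norm(P[0]-P[1]),"handle",h,"len",np.linalg.norm(e),"yaw",np.degrees(np.arctan2(e[1],e[0])))
```

```text
hutch [[ 0.554 -0.075]
 [ 0.389 -0.088]] [[ 0.573 -0.306]
 [ 0.41  -0.321]]
len 0.23259406926480464 wid 0.16581363817705327 mid [ 0.47173301 -0.08136134] yaw -85.06984663562818 from front edge -85.4891027575848
roll [0.490262   0.09017078] in hutch -0.16930507414873558 0.03320212770365712
prongs [[0.521 0.236]
 [0.463 0.214]] 0.06234935833776632 handle [0.45229176 0.34814756] len 0.1291596600053403 yaw -72.27144073044484
```

Request:
nudge_tcp(
  offsets="0.0264 -0.0285 -0.0087 0\n0.0264 -0.0285 -0.0087 0\n0.0264 -0.0285 -0.0087 0\n0.0264 -0.0285 -0.0087 0\n0.0264 -0.0285 -0.0087 0\n0.0264 -0.0285 -0.0087 0\n0.0264 -0.0285 -0.0087 0\n0.0264 -0.0285 -0.0087 0\n0.0264 -0.0285 -0.0087 0\n0.0264 -0.0285 -0.0087 0\n0.0264 -0.0285 -0.0087 0\n0.0264 -0.0285 -0.0087 0",
  finger_gap=0.09,
)

```text
time_s: 1.1
tcp_pos: [0.3838, -0.2175, 0.3333]
ee_rot: [[0.969, 0.249, -0.0], [0.249, -0.969, -0.0], [-0.0, 0.0, -1.0]]
ft_force: [0.4, 0.2, -0.1]
gripper_width: 0.0902
grip_force: 0.0
```

Request:
nudge_tcp(
  offsets="0 0 0 -0.12\n0 0 0 -0.12\n0 0 0 -0.12\n0 0 0 -0.12\n0 0 0 -0.12\n0 0 0 -0.12\n0 0 0 -0.12\n0 0 0 -0.12\n0 0 0 -0.12\n0 0 0 -0.12\n0 0 0 -0.12\n0 0 0 -0.12",
)

```text
time_s: 2.1
tcp_pos: [0.3833, -0.2193, 0.3326]
ee_rot: [[-0.127, 0.992, -0.001], [0.992, 0.127, 0.0], [0.0, -0.001, -1.0]]
ft_force: [-0.1, -0.8, -0.6]
gripper_width: 0.0901
grip_force: 0.0
```

Request:
nudge_tcp(
  offsets="0.038 0.0097 0 0\n0.038 0.0097 0 0\n0.038 0.0097 0 0\n0.038 0.0097 0 0\n0.038 0.0097 0 0\n0.038 0.0097 0 0\n0.038 0.0097 0 0\n0.038 0.0097 0 0\n0.038 0.0097 0 0\n0.038 0.0097 0 0\n0.038 0.0097 0 -0.09\n0.0 0.0 0 -0.09",
)

```text
time_s: 3.1
tcp_pos: [0.4377, 0.2162, 0.3332]
ee_rot: [[-0.31, 0.951, -0.001], [0.951, 0.31, 0.005], [0.005, 0.001, -1.0]]
ft_force: [-0.7, 0.1, -0.5]
gripper_width: 0.0899
grip_force: 0.0
```

Run:
```python
from h import *
import pickle
p=vision.camera_params("wrist");i=vision.capture("wrist");cv2.imwrite("pics/w1.png",i);pickle.dump(p,open("w1.pkl","wb"))
print(np.round(p["intrinsics"],1).tolist(),np.round(p["cam_to_world"],3).tolist())
t=vision.capture("top");cv2.imwrite("pics/top1.png",t)
```

```text
[[297.3, 0.0, 255.9], [0.0, 297.3, 192.9], [0.0, 0.0, 1.0]] [[0.951, 0.298, 0.08, 0.415], [0.308, -0.919, -0.246, 0.285], [0.0, 0.258, -0.966, 0.49], [0.0, 0.0, 0.0, 1.0]]
```

View pics/w1.png

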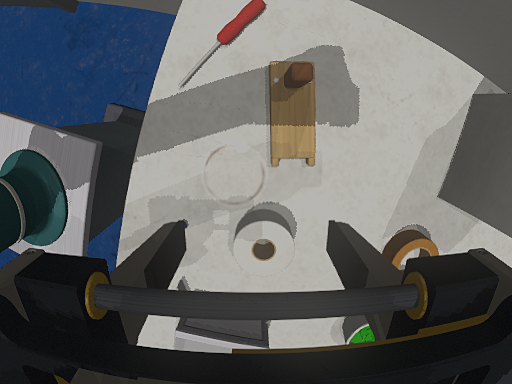

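The wrist view shows the handle top at about (302,70), the prong tips at (275,164) and (310,164), and the roll's core top at (264,249).

Run:
```python
from h import *
import pickle
p=pickle.load(open("w1.pkl","rb"))
i=cv2.imread("pics/w1.png")[45:185,240:380];j=cv2.imread("pics/top1.png")[200:255,110:245]
a=cv2.resize(i,(560,560),interpolation=cv2.INTER_CUBIC);cv2.imwrite("pics/w1c.png",a)
for n,u,v,z in[("h",302,70,.128),("pl",275,164,.03),("pr",310,164,.03),("roll",264,249,.06)]:print(n,atz("wrist",u,v,z,p).round(3))
print(tri(ray("wrist",302,70,p),ray("top",90+128/2.85,190+126/2.85)))
print(tri(ray("wrist",264,249,p),ray("top",90+371/2.85,190+94/2.85)))
```

```text
h [0.451 0.356 0.128]
pl [0.467 0.222 0.03 ]
pr [0.52  0.239 0.03 ]
roll [0.492 0.091 0.06 ]
(array([0.45699433, 0.36979066, 0.04902838]), np.float64(0.004081860227241288))
(array([0.49111167, 0.09043014, 0.05887465]), np.float64(0.00158829381637318))
```

View pics/w1c.png

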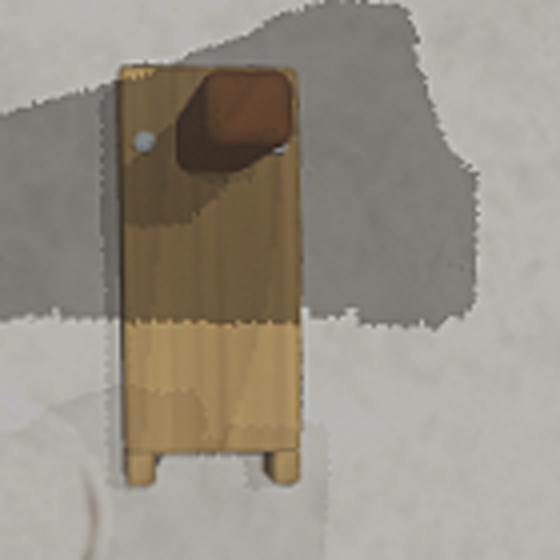

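Request:
nudge_tcp(
  offsets="0.032 0.0138 0.01 0\n0.032 0.0138 0.02 0\n0.032 0.0138 0.02 0\n0.03 0.0138 0.02 0\n0 0 0 0",
)

```text
time_s: 3.62
tcp_pos: [0.4521, 0.3481, 0.2583]
ee_rot: [[-0.298, 0.955, -0.007], [0.955, 0.298, -0.0], [0.002, -0.007, -1.0]]
ft_force: [-0.7, -0.2, -0.4]
gripper_width: 0.0897
grip_force: 0.0
```

Run:
```python
from h import *
import pickle
p=vision.camera_params("wrist");i=vision.capture("wrist");cv2.imwrite("pics/w2.png",i);pickle.dump(p,open("w2.pkl","wb"))
```

```text
(no output)
```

View pics/w2.png

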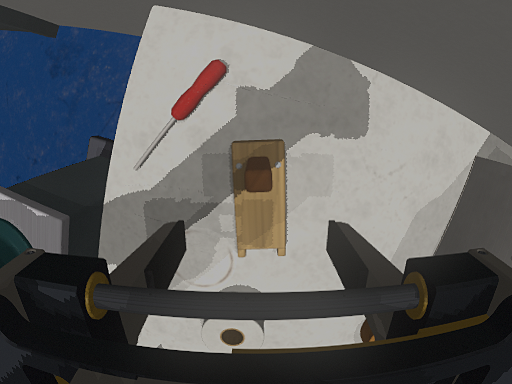

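The handle's top face is at about (259,180), with its darker rear side above it. The prongs are at (241,252) and (281,252).

Run:
```python
from h import *
import pickle
p1=pickle.load(open("w1.pkl","rb"));p=pickle.load(open("w2.pkl","rb"))
cv2.imwrite("pics/w2c.png",cv2.resize(cv2.imread("pics/w2.png")[130:260,220:300],None,fx=4,fy=4))
for n,u,v,z in[("h",259,180,.128),("pl",241,254,.03),("pr",281.5,254,.03),("roll",232,337,.06)]:print(n,atz("wrist",u,v,z,p).round(4))
print(tri(ray("wrist",302.5,71,p1),ray("wrist",259,180,p)), tri(ray("wrist",264,249,p1),ray("wrist",232,337,p)))
for u,v in((275,166),(311,166)):print(atz("wrist",u,v,.03,p1).round(4))
```

```text
h [0.4515 0.3563 0.128 ]
pl [0.4662 0.2235 0.03  ]
pr [0.5221 0.2409 0.03  ]
roll [0.4912 0.0895 0.06  ]
(array([0.45193821, 0.35549681, 0.12426883]), np.float64(0.00026893876720394597)) (array([0.49085321, 0.09267566, 0.06350521]), np.float64(0.00043456478713486626))
[0.4683 0.2185 0.03  ]
[0.5228 0.2366 0.03  ]
```

View pics/w2c.png

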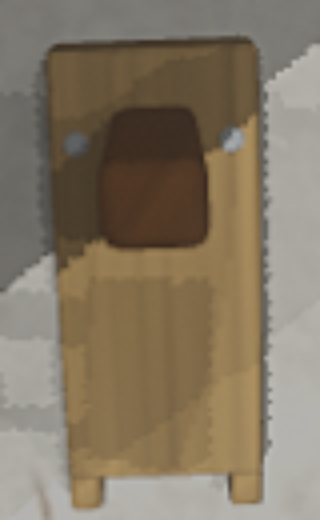

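Request:
nudge_tcp(
  offsets="0.007 0.002 0 0\n0 0 0.034 0\n0 0 0.034 0\n0 0 0.034 0\n0 0 0.034 0\n0 0 0.024 0\n0 0 0 0\n0 0 0 0",
)

```text
time_s: 4.33
tcp_pos: [0.4552, 0.3508, 0.1035]
ee_rot: [[-0.293, 0.956, 0.0], [0.956, 0.293, -0.001], [-0.001, -0.0, -1.0]]
ft_force: [0.3, 0.1, 0.7]
gripper_width: 0.0902
grip_force: 0.0
```

Request:
nudge_tcp(
  offsets="0 0 0 0\n0 0 0 0\n0 0 0 0\n0 0 0 0\n0 0 0 0\n0 0 0 0",
  finger_gap=0.015,
)

```text
time_s: 4.83
tcp_pos: [0.4544, 0.3525, 0.1034]
ee_rot: [[-0.296, 0.955, 0.001], [0.955, 0.296, 0.0], [0.0, 0.001, -1.0]]
ft_force: [1.4, -0.6, 0.3]
gripper_width: 0.0521
grip_force: 0.0
```

Request:
nudge_tcp(
  offsets="0 0 0 0\n0 0 0 0\n0 0 0 0\n0 0 0 0\n0 0 0 0\n0 0 0 0",
  finger_gap=0.015,
)

```text
time_s: 5.33
tcp_pos: [0.4541, 0.3523, 0.1027]
ee_rot: [[-0.296, 0.955, -0.001], [0.955, 0.296, -0.0], [-0.0, -0.001, -1.0]]
ft_force: [0.1, 0.6, -2.0]
gripper_width: 0.0278
grip_force: 29.9
```

Gripped at 28 mm, which matches the handle width. Next I move in line behind the roll.

Request:
nudge_tcp(
  offsets="-0.012 0.0045 0 0\n-0.012 0.0045 0 0\n-0.012 0.0045 0 0\n-0.012 0.0045 0 0\n-0.012 0.0045 0 0\n-0.012 0.0045 0 0\n0 0 0 0.07\n0 0 0 0.07\n0 0 0 0.07\n0 0 0 0.07\n0 0 0 0.07\n0 0 0 0",
)

```text
time_s: 6.33
tcp_pos: [0.502, 0.2908, 0.103]
ee_rot: [[0.052, 0.999, 0.0], [0.999, -0.052, -0.0], [-0.0, 0.0, -1.0]]
ft_force: [-0.4, -0.1, -2.5]
gripper_width: 0.0281
grip_force: 29.9
```

Run:
```python
from h import *
import pickle
p=vision.camera_params("wrist");i=vision.capture("wrist");cv2.imwrite("pics/w3.png",i);pickle.dump(p,open("w3.pkl","wb"))
t=vision.capture("top");cv2.imwrite("pics/top3.png",t)
s=sensors.get_state();print(s["tcp_pos"],np.degrees(np.arctan2(s["ee_rot"][1][0],s["ee_rot"][0][0])))
```

```text
[0.50179942 0.29109229 0.10299555] 87.27684575513301
```

View pics/w3.png

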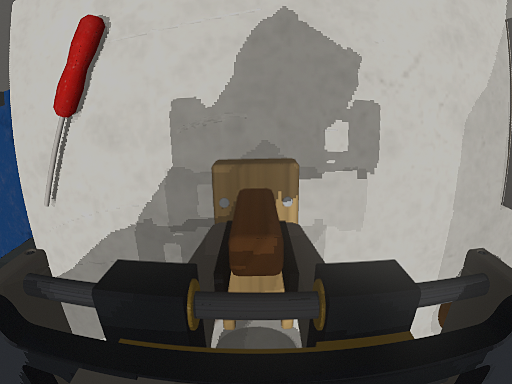

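The wrist view shows the pusher held straight, with its prongs just short of the roll at (230,325) and (290,325). I push gently first, then check.

Request:
nudge_tcp(
  offsets="-0.01 0 0 0\n-0.01 0 0 0\n-0.01 0 0 0\n-0.012 0 0 0\n-0.012 0 0 0\n-0.012 0 0 0\n-0.012 0 0 0\n-0.012 0 0 0\n-0.012 0 0 0\n-0.01 0 0 0\n-0.008 0 0 0\n0 0 0 0",
)

```text
time_s: 7.43
tcp_pos: [0.4955, 0.1691, 0.1028]
ee_rot: [[0.051, 0.999, -0.001], [0.999, -0.051, -0.002], [-0.002, -0.001, -1.0]]
ft_force: [0.3, 0.2, -1.7]
gripper_width: 0.0279
grip_force: 29.9
```

Run:
```python
from h import *
t=vision.capture("top");s=vision.capture("scene")
a=cv2.resize(t[180:280,150:370],None,fx=3.6,fy=3.6,interpolation=cv2.INTER_CUBIC)
b=cv2.resize(s[150:280,150:330],None,fx=1.8,fy=1.8,interpolation=cv2.INTER_CUBIC)
c=np.zeros((600,800,3),np.uint8);c[:360,:792]=a;c[362:362+b.shape[0],:b.shape[1]]=b[:238] if b.shape[0]>238 else b
cv2.imwrite("pics/top4.png",c)
```

```text
(no output)
```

View pics/top4.png

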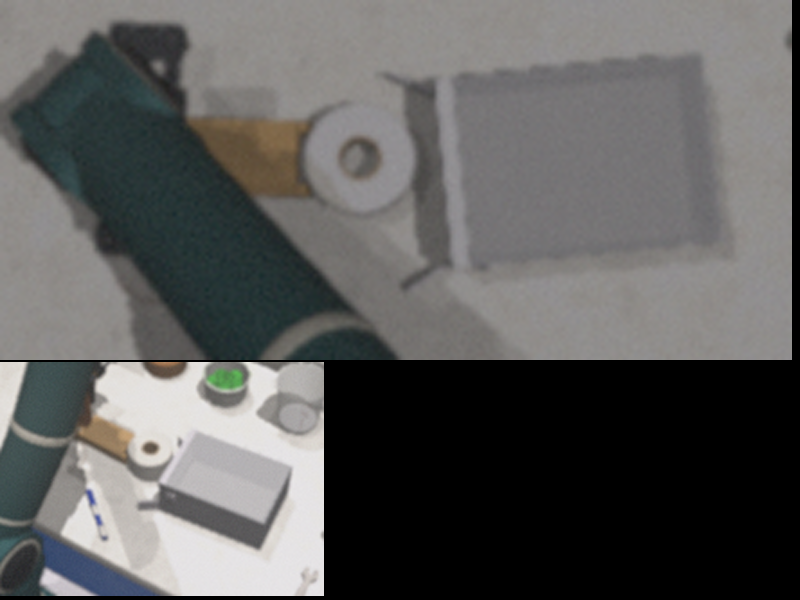

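The roll is seated in the fork, centred at crop pixel (359,158). The hutch roof's front corners are at (437,78) and (460,268).

Run:
```python
from h import *
g=lambda u,v,z: atz("top",150+u/3.6,180+v/3.6,z)[:2]
F=[g(437,78,.105),g(460,268,.105)];B=[g(700,53,.105),g(719,240,.105)]
m=(F[0]+F[1])/2;d=(B[0]+B[1])/2-m;print(np.linalg.norm(d),np.linalg.norm(F[0]-F[1]));d/=np.linalg.norm(d);n=np.array([-d[1],d[0]])
r=g(359,158,.06);s=sensors.get_state();t=s["tcp_pos"][:2];x=s["ee_rot"][:2,0]
print(m,np.degrees(np.arctan2(d[1],d[0])),r,(r-m)@d,(r-m)@n,(t-m)@d,(t-m)@n,np.linalg.norm(r-t),-x@d,-x@n)
```

```text
0.2291586346453887 0.16682630566935278
[ 0.47121947 -0.08416317] -84.44401118013371 [ 0.48692925 -0.00547391] -0.07679858811056789 0.023254540563643993 -0.25186984372264426 0.048938089508318475 0.17694515881476522 0.9892652240399956 -0.14613037997962036
```

Request:
nudge_tcp(
  offsets="-0.008 0 0 0\n-0.012 0 0 0\n-0.013 0 0 0\n-0.013 0 0 0\n-0.013 0 0 0\n-0.013 0 0 0\n-0.013 0 0 0\n-0.013 0 0 0\n-0.013 0 0 0\n-0.013 0 0 0\n-0.013 0 0 0\n-0.013 0 0 0",
)

```text
time_s: 8.53
tcp_pos: [0.4879, 0.0214, 0.103]
ee_rot: [[0.049, 0.999, 0.0], [0.999, -0.049, 0.001], [0.001, 0.0, -1.0]]
ft_force: [0.5, 2.6, -1.5]
gripper_width: 0.0277
grip_force: 29.9
```

Request:
nudge_tcp(
  offsets="-0.012 0 0 0\n-0.012 0 0 0\n-0.012 0 0 0\n-0.01 0 0 0\n-0.01 0 0 0\n-0.008 0 0 0\n-0.006 0 0 0\n-0.005 0 0 0\n-0.003 0 0 0\n0 0 0 0",
)

```text
time_s: 9.37
tcp_pos: [0.4842, -0.0568, 0.1029]
ee_rot: [[0.05, 0.999, -0.0], [0.999, -0.05, -0.001], [-0.001, -0.0, -1.0]]
ft_force: [-0.2, 0.1, -2.6]
gripper_width: 0.0282
grip_force: 29.9
```

Run:
```python
from h import *
t=vision.capture("top");s=vision.capture("scene")
a=cv2.resize(t[180:280,150:370],None,fx=3.6,fy=3.6,interpolation=cv2.INTER_CUBIC)
b=cv2.resize(s[190:310,190:330],None,fx=2,fy=2,interpolation=cv2.INTER_CUBIC)
c=np.zeros((600,800,3),np.uint8);c[:360,:792]=a;c[360:,:280]=b
cv2.imwrite("pics/top5.png",c)
```

```text
(no output)
```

View pics/top5.png

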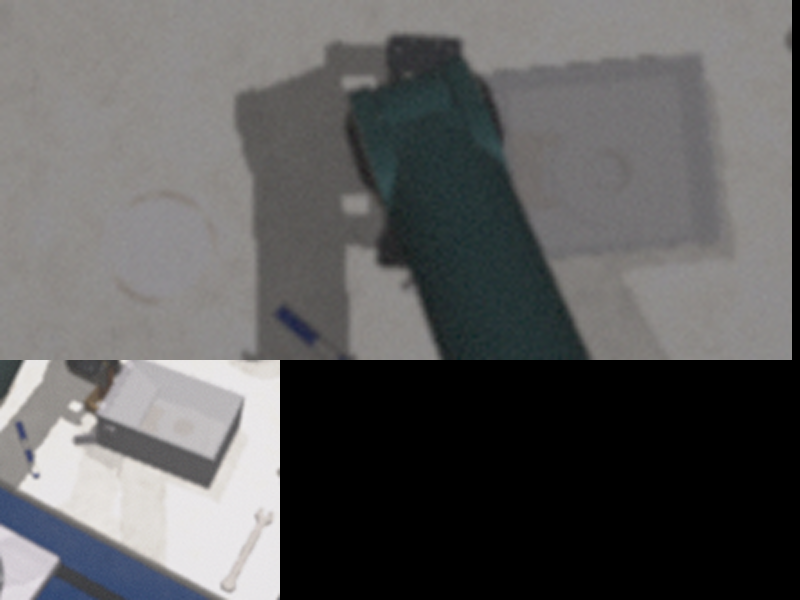

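The roll's core is visible through the roof at (606,168), well inside. I draw the pusher straight back.

Request:
nudge_tcp(
  offsets="0.008 0 0 0\n0.014 0 0 0\n0.018 0 0 0\n0.02 0 0 0\n0.02 0 0 0\n0.02 0 0 0\n0.02 0 0 0\n0.02 0 0 0\n0.02 0 0 0\n0.02 0 0 0\n0.012 0 0 0\n0.005 0 0 0",
)

```text
time_s: 10.47
tcp_pos: [0.4936, 0.1437, 0.1032]
ee_rot: [[0.045, 0.999, 0.0], [0.999, -0.045, 0.001], [0.001, 0.0, -1.0]]
ft_force: [-0.1, 0.4, -1.0]
gripper_width: 0.0278
grip_force: 29.9
```

Request:
nudge_tcp(
  offsets="0 0 0 0\n0 0 0 0\n0 0 0 0\n0 0 0 0\n0 0 0 0\n0 0 0 0\n0 0 0 0\n0 0 0 0",
  finger_gap=0.09,
)

```text
time_s: 11.13
tcp_pos: [0.494, 0.1405, 0.103]
ee_rot: [[0.049, 0.999, 0.0], [0.999, -0.049, -0.0], [-0.0, 0.0, -1.0]]
ft_force: [-0.4, 0.8, 0.6]
gripper_width: 0.0792
grip_force: 0.0
```

Request:
nudge_tcp(
  offsets="0 0 0 0\n0 0 0 0\n0 0 0 0\n0 0 0 0\n0 0 0 0\n0 0 -0.02 0\n0 0 -0.035 0\n0 0 -0.04 0\n0 0 -0.04 0\n0 0 -0.02 0\n0 0 0 0",
)

```text
time_s: 12.05
tcp_pos: [0.4965, 0.1421, 0.2629]
ee_rot: [[0.049, 0.999, 0.009], [0.999, -0.049, 0.001], [0.002, 0.009, -1.0]]
ft_force: [0.7, 0.4, 0.3]
gripper_width: 0.09
grip_force: 0.0
```

Run:
```python
from h import *
t=vision.capture("top");s=vision.capture("scene");w=vision.capture("wrist")
a=cv2.resize(t[190:270,150:370],None,fx=2.4,fy=2.4,interpolation=cv2.INTER_CUBIC)
b=cv2.resize(s[190:290,150:330],None,fx=2.2,fy=2.2,interpolation=cv2.INTER_CUBIC)
c=np.zeros((600,800,3),np.uint8);c[:192,:528]=a;c[195:415,:396]=b;c[216:,400:800]=w[:,56:456]
cv2.imwrite("pics/top6.png",c)
print(atz("top",150+606/3.6,180+168/3.6,.06))
```

```text
[ 0.47702156 -0.22730172  0.06      ]
```

View pics/top6.png

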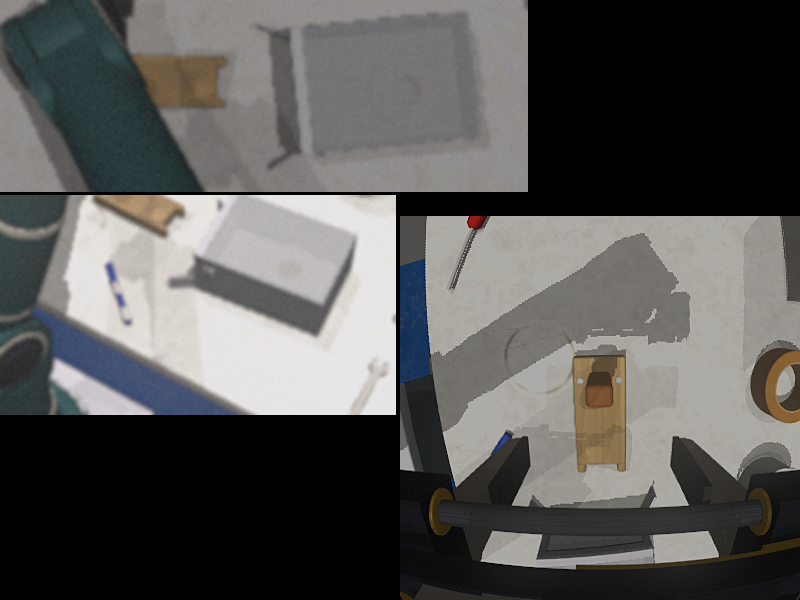

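The pusher stands upright with its handle free, and its nose at (224,80) is well short of the doorway. The roll's core is inside at (396,90). I check the flap by differencing this against the first top image, where it was shut.

Run:
```python
from h import *
a=cv2.imread("pics/top0.png").astype(int);b=vision.capture("top").astype(int)
d=np.abs(cv2.GaussianBlur(a.astype(np.float32),(5,5),0)-cv2.GaussianBlur(b.astype(np.float32),(5,5),0)).mean(2)
print(d[206:250:5,266:346:5].round(0).astype(int))
```

```text
[[ 6  8  8  8  8  8  7  7  8  9  7  9  8  8  7  7]
 [ 5  7  8  7  8  7  8  8  9  9  9  8  8  8  8  8]
 [ 6  6 10  8  8  7  9 10  8  7  8  8  9  7  9  9]
 [ 5  6 10  8  8  8  8  9  8  8  6  4  7  9  8  7]
 [ 6  6  9  7  7  8  7  7  7  8  8  5  6  9  7  8]
 [ 5  6  9  7  8  7  8  7  8 10  7  5  7  9  8  8]
 [ 2  5 10  8  7  8  8  9  4  9  8  8  9  9  8  8]
 [10  2 10  8  8  8  7  7  8  5  6  8  8  9  8  7]
 [ 8  7  9  8  8  8  7  8  7  9  7  9  9  7  8  7]]
```

Only a uniform brightness change of about 8 shows, apart from the roll's outline, so the flap is shut as at the start.

```bash
python3 -c "
from cell import arm, vision, sensors
print(arm.job_done())"
```

```text
the job is handed in; nothing more can be done
None
```

I handed the job in at about 12 s (no verdict came back): the roll is about 145 mm inside the hutch, the flap is shut by image comparison, the pusher stands clear in front, and I viewed 11 pictures, one over the limit of 10.

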